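# Lay a connecting rod in the inspection cradle under the swing-arm magnifier

### The job

Swing the bench magnifier's arm well clear of the cradle, a good sixty degrees towards the robot's left. Take the longest connecting rod from the crate, set it down flat on the middle of the rubber mat and let go, then take it again another way and lay it flat in the cradle, small end in the channel and big end on the open pad. Then swing the magnifier back so that its lens is centred over the cradle; leave the other parts and tools as they are.

Things in the scene. Friction and masses are not known exactly. Their poses are not given: they have to be found in the camera images.
- lamp_arm (a joint): Magnifier arm's hinge, rad, about stand's z axis. At 0 the arm points along 235 degrees in the stand frame (anticlockwise from x, seen from above), lens over the cradle; the value grows as it turns clockwise seen from above, to the robot's left (direction = 235 degrees - value). Range -0.4 to 1.5; above 0.9 is clear. Light friction (about 2 N at the grip); stays where it is left.
- stand: Fixed stand of the magnifier: grey foot 130 x 130 x 16 mm with a steel post; origin under the foot's centre, on the hinge axis. The arm hub on the post reaches up to 221 mm.
- lamp_grip (a point): Middle of the upright round black grip on the white arm, by which it is swung: 18 mm diameter, 155 mm from the hinge axis, standing 55 mm tall on the arm's top, from 210 to 265 mm above the bench; this point is 243 mm up. The arm under it is 20 mm wide, from 194 to 210 mm up.
- lens_centre (a point): Centre of the round magnifier lens at the arm's end, 230 mm from the hinge axis and 199 mm above the bench. Its white ring is 120 mm in outer diameter, from 187 to 211 mm up.
- cradle: Fixed aluminium cradle, origin under its middle; level rest surface 20 mm up. From x = -12 to +90 mm a channel 40 mm wide between cheeks 10 mm thick, tops 55 mm up, with an end wall at +90; fingers do not fit in beside the rod. From x = -90 to -12 mm an open pad 44 mm wide, no walls, for the big end. Seated, the conrod's origin is at about (0, 0, 20 mm) and its x axis along the cradle's.
- mat: Black rubber mat, fixed, 120 (x) x 220 (y) x 3 mm thick; origin under its centre.
- crate: Fixed grey open crate, 210 (x) x 260 (y) x 50 mm, walls and floor 5 mm; origin under its centre. Two dividers 4 mm thick (tops 45 mm up) at y = -41 and +41 mm run from x = +25 mm to the far wall and make three lanes; the rest is undivided. Three parts lie flat on its floor, one per lane in any order, big ends in the lanes, x axes roughly along the crate's -x.
- conrod: The wanted part: longest steel connecting rod, 160 mm long, 20 mm thick, 0.22 to 0.42 kg. Origin mid-length on its underside, x towards the small end, z up. Big end: 56 mm ring at x = -52 mm with flat bosses, 58 mm across in y (flats x = -68 to -36). Shank 18 mm wide, x = -24 to +48. Small end: 32 mm ring at +64. In the crate only the shank leaves room for fingers, not the big end.
- small_end (a point): Centre of the conrod's small end, on its underside, at x = +64 mm of the conrod.
- short_rod: Bystander in the crate: a similar but smaller connecting rod, 122 mm long, big end 48 mm across, 20 mm thick; origin mid-length on its underside, x towards its small end.
- link: Bystander in the crate: a straight steel link with two equal 34 mm eyes, 150 mm long, 18 mm thick; origin mid-length on its underside.
- oiler: Bystander: white oil bottle with a red cap, 52 mm diameter, 140 mm tall; origin under its centre.
- can: Bystander: grey can, 60 mm diameter, 130 mm tall; origin under its centre.
- jar: Bystander: grey jar, 68 mm diameter, 80 mm tall; origin under its centre.
- hammer: Bystander: hammer with a wooden handle lying on the bench, handle towards its -x.
- screwdriver: Bystander: screwdriver with a red handle lying on the bench, handle towards its -x.
- wrench: Bystander: steel wrench lying on the bench, along its x axis.
Things that resemble listed ones, but are neither listed nor needed, are in the scene too. Leave any orange or yellow look-alike of the conrod alone.

How it is judged:
On the way, in this order (a step that is already met when the one before it is completed fails the run):
1. the magnifier arm is swung clear (joint above 0.9 rad) with the rod not yet taken (value of joint lamp_arm above 0.9 rad and distance of conrod from where it was at the start of the episode below 0.02 m), for 0.2 s.
2. the conrod lies released and flat on the rubber mat, its middle within 50 mm of the mat's centre across and 80 mm along (x of conrod in the frame of mat between -0.05 and 0.05 m and y of conrod in the frame of mat between -0.08 and 0.08 m and z of conrod in the frame of mat between -0.002 and 0.008 m and contact force between conrod and the fingers below 0.1 N and linear speed of conrod below 0.02 m/s and angle between conrod's own z axis and vertical below 0.08 rad), for 0.2 s.
3. the conrod lies released in the cradle, with the magnifier arm still clear (x of conrod in the frame of cradle between -0.015 and 0.014 m and y of conrod in the frame of cradle between -0.007 and 0.007 m and z of conrod in the frame of cradle between 0.015 and 0.024 m and angle between the x axis of conrod and the x axis of cradle, either way round below 0.09 rad and x of small_end in the frame of cradle above 0.03 m and angle between conrod's own z axis and vertical below 0.06 rad and contact force between conrod and the fingers below 0.1 N and linear speed of conrod below 0.02 m/s and value of joint lamp_arm above 0.9 rad), for 0.2 s.
At the end, for the whole second after the job is handed in: The conrod lies flat and at rest in the cradle, small end in the channel and big end on the open pad (middle within 15 mm along and 7 mm across, in line within 5 degrees), released; the magnifier is at rest with its lens centre within 30 mm, seen from above, of the cradle's middle (x of conrod in the frame of cradle between -0.015 and 0.014 m and y of conrod in the frame of cradle between -0.007 and 0.007 m and z of conrod in the frame of cradle between 0.015 and 0.024 m and angle between the x axis of conrod and the x axis of cradle, either way round below 0.09 rad and x of small_end in the frame of cradle above 0.03 m and angle between conrod's own z axis and vertical below 0.06 rad and contact force between conrod and the fingers below 0.1 N and linear speed of conrod below 0.02 m/s and horizontal distance between lens_centre and cradle below 0.03 m and velocity of joint lamp_arm between -0.05 and 0.05 rad/s); the robot touches nothing.
It fails at once if a bystander (bottle, can, jar, tool, or another part in the crate) is shifted by more than 30 mm (distance of any of oiler, can, jar, hammer, screwdriver, wrench, short_rod, link from where it was at the start of the episode above 0.03 m).
It also fails if it takes over 72 s, if anything falls off the work surface, if the arm or the gripper's body presses on something with over 40 N, if the wrist force passes 120 N, or if a joint passes its speed limit or range.

### The arm

A 6-joint arm with a two-finger parallel gripper is mounted at the origin on the work surface. World frame = base frame: x ahead of the robot, y to its left, z up, the work surface at z = 0. Lengths are in m, angles in rad, forces in N, time in s.
With the tool pointing down it reaches from about 0.25 to 0.775 m from the base axis. Payload 4 kg.
Tool frame: the origin (TCP) lies midway between the tips of the shut fingers; the grasp point (between the pads) lies 19 mm behind it (grip_point_offset is the distance from the TCP to the grasp point, in m); z points along the fingers, y is the line along which they close (so a half turn about z gives the same grasp; the last joint's range is limited). The gripper opens to 94 mm and grips with 3 to 60 N. Pads are 16 mm wide; open, the fingers measure 119 mm over their backs; the gripper's body (75 mm by 177 mm) begins 78 mm behind the grasp point.
Start: joints at [-1.3, 0.087, 1.371, -0, 1.684, -0.103], TCP at [0.201, -0.512, 0.206] pointing down, gripper open.
Joint ranges: [-3.1, 3.1], [-0.76, 2.03], [0.27, 2.55], [-1.08, 4.22], [0.17, 2.65], [-2.57, 2.57]. Speed limits (rad/s): [2.79, 2.79, 3.14, 3.14, 3.14, 3.14].

### API

Orientations are given as [roll, pitch, yaw] about the fixed x, y, z axes, in that order (R = Rz(yaw) Ry(pitch) Rx(roll)).
In Python, from bench import * gives the robot as it stands.
- The arm moves only by the tool carry_out, never from a script. Its argument "commands" is a list of rows, each a list of 6 numbers: the shift along the tool's x, y, z in m, then the turn, a rotation vector about the tool's x, y, z in rad. In form: [[tx, ty, tz, rx, ry, rz], ...]. A call has exactly 5 rows; each row is the pose to reach, as a shift and turn from the pose commanded when the call began, along the tool's axes at that moment; what a row does not reach only later rows make up. A row lasts 1/10 s, in which the tool goes at most 50 mm and 8.59 degrees, less where a joint would pass 70% of its speed; a pose out of reach is approached as far as the arm can. A call with a gripper value outside its range is refused whole. "jaw" is the opening, from 0 (shut) to 1 (fully open), set as the call begins (left out, the last holds). The fingers move at their own pace and stop on an object; the grip force is fixed at half the most. Time passes only in rows, so rows that repeat a pose let the fingers close, or fill a call up. It gives the time, the measured TCP pose, the force, the opening and the grip force at its end, in the units of the state.
- get_obs(): the state, without advancing time (a new reading comes with each control period).
- snapshot(name): name is "scene" or "top" or "wrist"; returns a dict with "img" (400x640x3 uint8, red, green, blue), "range_z" (400x640 float32, m along the optical axis (not along the pixel's ray), 0 where there is no reading), "fx", "fy", "cx", "cy" (pixels), "distortion" ([k1, k2, p1, p2, k3] as OpenCV has them; the pictures are not rectified), "R" (3x3) and "t" (3): a world point X has camera coordinates R X + t. Camera axes: x right, y down, z forward; pixel columns grow to the right and rows downward; lengths in m; the calibration is good to about 2 mm. A picture is of the moment at which its call begins.
- close_job(): hands the job in; it is judged then, once.
The state is a dict: "time": time; "joint_positions": joint angles; "qvel": joint speeds; "joint_torque": joint torques, N m; "tool_pos": TCP position; "ee_rot": TCP orientation; "wrist_force": force on the tool from outside, world axes, zero at the start; "wrist_torque": the same for the moment, N m; "width": finger opening in m; "finger_force": force on a finger pad.
Only numpy, scipy, OpenCV 4.12 (cv2) and the standard library are available. Lean on these libraries where they do the work, as an engineer would, in place of code of your own. Each camera call takes 0.05 s, during which the arm holds its last target. There are 200 camera calls.

## Working session

There is one attempt and no reset: what is moved stays moved. The work goes in short steps, Python scripts to look and compute and a tool call to move; the robot and the scene stay as the last step left them, time stands still between calls to the robot, and variables do not carry over. Pictures are saved under pics/ and viewed, at most 10 in all, crops included, and the job is handed in when it is done.

Besides the shell and the picture viewer there is one more tool, called after "Request:" as name([rows], argument=value, ...), one row to a line, values as JSON. carry_out: Moves the arm, as the interface text tells. Its arguments: {"type":"object","properties":{"commands":{"type":"array","items":{"type":"array","items":{"type":"number"}}},"jaw":{"type":"number"}},"required":["commands"]}

```bash
mkdir -p pics; ls; python3 - <<'E'
from bench import *
import cv2,numpy as np,pickle
o=get_obs(); print(o)
for n in ["top","scene"]:
    s=snapshot(n); pickle.dump(s,open(f"pics/{n}0.pkl","wb"))
    cv2.imwrite(f"pics/{n}0.png",s["img"][:,:,::-1])
    print(n,s["fx"],s["cx"],s["cy"],s["distortion"],s["R"],s["t"])
E
```

```text
pics
{'time': 0.0, 'joint_positions': array([-1.30012182e+00,  8.79294671e-02,  1.37225867e+00,  4.40964207e-06,
        1.68358917e+00, -1.03124885e-01]), 'qvel': array([ 4.94251847e-04, -7.76663424e-05,  1.16835763e-03, -4.29151442e-04,
        7.32167451e-05,  2.41021139e-05]), 'joint_torque': array([-1.54945810e-03, -3.40183675e+01, -3.02426648e+01,  7.16732698e-02,
        3.29728425e-02, -1.55224661e-04]), 'tool_pos': array([ 0.20067131, -0.51149206,  0.2043159 ]), 'ee_rot': array([-3.13942006e+00, -2.29251656e-04,  3.73799636e-01]), 'wrist_force': array([ 0.71385152, -1.49097757, -0.0720918 ]), 'wrist_torque': array([0.03425812, 0.04630958, 0.02112585]), 'finger_force': 0.0, 'width': 0.0938100203069078}
top 421.97946166283083 320.01087623421853 199.64576003746487 [-0.04388031  0.          0.          0.          0.        ] [[-0.01517146 -0.99978674 -0.01401047]
 [-0.98766515  0.01716853 -0.15563676]
 [ 0.15584411  0.01147642 -0.98771499]] [-0.02744412  0.56334102  1.418506  ]
scene 490.65726634118255 321.73587203654284 202.47003439915528 [-0.00372486  0.          0.          0.          0.        ] [[ 0.32537129  0.94551827 -0.01134542]
 [ 0.68925541 -0.24536613 -0.68170554]
 [-0.64734883  0.21398752 -0.73153867]] [-0.12913959 -0.2776876   2.4823671 ]
```

View pics/top0.png

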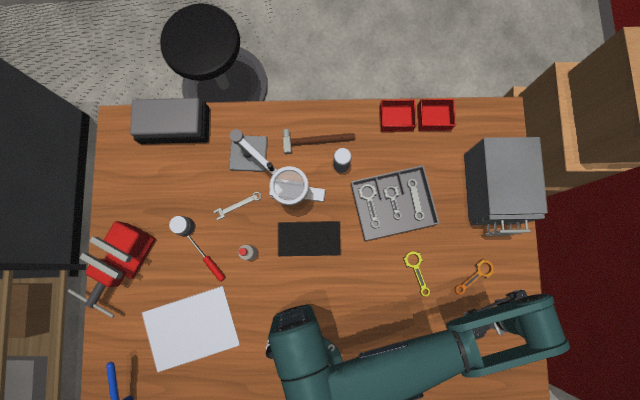

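View pics/scene0.png

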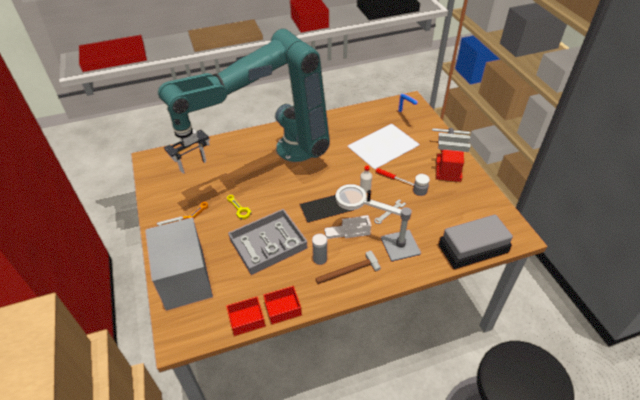

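Top view: magnifier stand at (248,153), lens (290,186), cradle running to (318,195), mat at (309,239), crate at (395,203) with the longest rod in the left lane (big end (368,190)), yellow and orange look-alikes at (417,270) and (480,275). Scene view agrees.

```bash
cat > h.py <<'E'
from bench import *
import cv2,numpy as np,pickle
from scipy.spatial.transform import Rotation as Ro
def K(s): return np.array([[s["fx"],0,s["cx"]],[0,s["fy"],s["cy"]],[0,0,1.]])
def cloud(s):
    v,u=np.mgrid[0:400,0:640]; p=np.stack([u,v],-1).reshape(-1,1,2).astype(float)
    n=cv2.undistortPoints(p,K(s),np.array(s["distortion"]))[:,0]
    z=s["range_z"].reshape(-1,1); c=np.hstack([n*z,z])
    return ((c-s["t"])@s["R"]).reshape(400,640,3)
def plane(s,pix,h):
    n=cv2.undistortPoints(np.array(pix,float).reshape(-1,1,2),K(s),np.array(s["distortion"]))[:,0]
    d=np.hstack([n,np.ones((len(n),1))])@s["R"]; c=-s["R"].T@s["t"]
    return c+d*((h-c[2])/d[:,2])[:,None]
def ortho(s,x0,x1,y0,y1,h,res):   # image up=+x, left=+y
    xs=np.arange(x1,x0,-res); ys=np.arange(y1,y0,-res)
    X,Y=np.meshgrid(xs,ys,indexing="ij"); P=np.stack([X,Y,0*X+h],-1).reshape(-1,3)
    uv,_=cv2.projectPoints(P,cv2.Rodrigues(s["R"])[0],np.array(s["t"]),K(s),np.array(s["distortion"]))
    m=uv.reshape(X.shape+(2,)).astype(np.float32)
    return cv2.remap(s["img"],m[...,0],m[...,1],cv2.INTER_CUBIC)
E
python3 - <<'E'
from h import *
s=pickle.load(open("pics/top0.pkl","rb")); P=cloud(s)
for n,p in dict(stand=(240,150),crate=(395,203),mat=(309,239),cradle=(318,195),lens=(290,186),oil=(247,253),can=(342,158)).items(): print(n,P[p[1],p[0]].round(3))
o=ortho(s,.30,.72,-.38,.32,.02,.001)
cv2.imwrite("pics/o1.png",o[:,:,::-1])
E
```

```text
stand [0.755 0.251 0.014]
crate [ 0.549 -0.299  0.026]
mat [0.43  0.005 0.005]
cradle [ 0.582 -0.03   0.025]
lens [0.582 0.054 0.205]
oil [0.381 0.203 0.112]
can [ 0.688 -0.113  0.128]
```

View pics/o1.png

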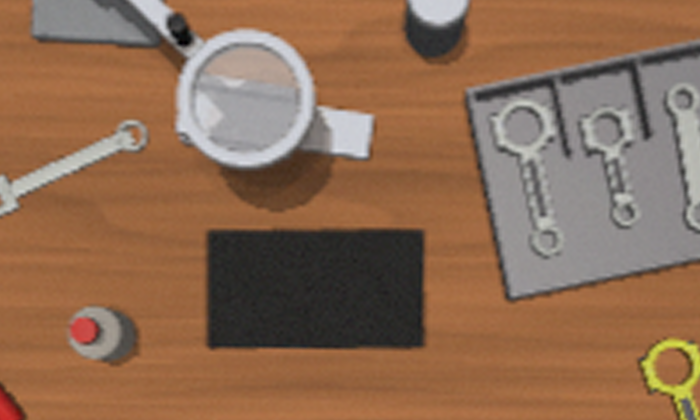

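Ortho view (1 mm/px, x=.72−r, y=.32−c): longest rod in the left lane, big end (523,128), small end (546,240), 114 mm apart (116 expected). Mat centre (315,289). Lens ring (247,98), black grip (177,25), pad at (345,135).

```bash
cat >> h.py <<'E'
def rows(pos,yaw,n=5,o=None):
    "shift & turn from the present tool pose to a tool-down pose, whole (print for writing down rows)"
    o=o or get_obs(); R0=Ro.from_euler("xyz",o["ee_rot"]); R1=Ro.from_euler("xyz",[np.pi,0,yaw])
    d=R0.inv().apply(np.array(pos)-o["tool_pos"]); r=(R0.inv()*R1).as_rotvec()
    print("now",o["time"],o["tool_pos"].round(4),o["ee_rot"].round(3),"shift",d.round(4),"turn",r.round(3),"len",np.linalg.norm(d).round(3))
E
python3 - <<'E'
from h import *
s=pickle.load(open("pics/top0.pkl","rb")); P=cloud(s); I=s["img"].astype(int)
b=(P[...,0]>.5)&(P[...,0]<.85)&(P[...,1]>-.05)&(P[...,1]<.35)
def show(n,m):
    q=P[m]; print(n,len(q),q.mean(0).round(4),q.min(0).round(3),q.max(0).round(3))
foot=b&(P[...,2]>.008)&(P[...,2]<.024)&(I.max(2)-I.min(2)<25)&(P[...,0]>.64)&(P[...,1]>.12); show("foot",foot)
print(cv2.minAreaRect(P[foot][:,:2].astype(np.float32)*1000))
ring=b&(P[...,2]>.19)&(P[...,2]<.222)&(P[...,0]<.66); show("ring",ring)
print(cv2.minEnclosingCircle(P[ring][:,:2].astype(np.float32)*1000))
hi=b&(P[...,2]>.225); show("grip",hi); print(P[hi].round(3).tolist(), I[hi].max(1))
arm=b&(P[...,2]>.19)&(P[...,2]<.235); ; print(P[arm&(P[...,0]>.66)].round(3)[::4].tolist())
E
```

```text
File "<stdin>", line 11
    arm=b&(P[...,2]>.19)&(P[...,2]<.235); ; print(P[arm&(P[...,0]>.66)].round(3)[::4].tolist())
                                          ^
SyntaxError: invalid syntax
```

```bash
python3 - <<'E'
from h import *
s=pickle.load(open("pics/top0.pkl","rb")); P=cloud(s); I=s["img"].astype(int)
b=(P[...,0]>.5)&(P[...,0]<.85)&(P[...,1]>-.05)&(P[...,1]<.35)
def show(n,m):
    q=P[m]; print(n,len(q),q.mean(0).round(4),q.min(0).round(3),q.max(0).round(3))
foot=b&(P[...,2]>.008)&(P[...,2]<.024)&(I.max(2)-I.min(2)<25)&(P[...,0]>.64)&(P[...,1]>.12); show("foot",foot)
print(cv2.minAreaRect(P[foot][:,:2].astype(np.float32)*1000))
ring=b&(P[...,2]>.19)&(P[...,2]<.222)&(P[...,0]<.66); show("ring",ring)
print(cv2.minEnclosingCircle(P[ring][:,:2].astype(np.float32)*1000))
hi=b&(P[...,2]>.225); show("grip",hi); print(P[hi].round(3).tolist(), I[hi].max(1))
arm=b&(P[...,2]>.19)&(P[...,2]<.235); print(P[arm&(P[...,0]>.66)].round(3)[::4].tolist())
E
```

```text
foot 837 [0.7367 0.2211 0.0156] [0.677 0.156 0.008] [0.808 0.291 0.024]
((744.1559448242188, 222.45217895507812), (131.37562561035156, 129.244384765625), 87.57267761230469)
ring 1242 [0.5876 0.0596 0.205 ] [ 0.526 -0.002  0.191] [0.659 0.147 0.221]
((604.1752319335938, 78.04447174072266), 88.29365539550781)
grip 50 [0.6459 0.1216 0.2533] [0.629 0.102 0.225] [0.753 0.239 0.269]
[[0.753, 0.236, 0.225], [0.743, 0.239, 0.228], [0.743, 0.233, 0.225], [0.737, 0.236, 0.226], [0.727, 0.217, 0.225], [0.645, 0.114, 0.265], [0.644, 0.111, 0.267], [0.645, 0.109, 0.262], [0.643, 0.105, 0.268], [0.642, 0.117, 0.264], [0.642, 0.115, 0.262], [0.642, 0.111, 0.264], [0.643, 0.109, 0.259], [0.641, 0.105, 0.265], [0.639, 0.118, 0.262], [0.638, 0.114, 0.267], [0.637, 0.111, 0.268], [0.637, 0.108, 0.269], [0.639, 0.106, 0.26], [0.638, 0.102, 0.265], [0.636, 0.117, 0.264], [0.635, 0.114, 0.265], [0.636, 0.112, 0.263], [0.635, 0.108, 0.265], [0.635, 0.105, 0.267], [0.636, 0.103, 0.262], [0.64, 0.102, 0.244], [0.634, 0.118, 0.26], [0.632, 0.114, 0.265], [0.632, 0.111, 0.264], [0.632, 0.108, 0.266], [0.632, 0
[... 2013 characters left out ...]
0.701, 0.172, 0.211], [0.701, 0.19, 0.201], [0.697, 0.175, 0.213], [0.697, 0.163, 0.212], [0.696, 0.179, 0.207], [0.695, 0.166, 0.21], [0.697, 0.185, 0.193], [0.691, 0.169, 0.21], [0.691, 0.157, 0.21], [0.689, 0.17, 0.208], [0.687, 0.156, 0.212], [0.685, 0.169, 0.209], [0.685, 0.157, 0.21], [0.682, 0.169, 0.211], [0.681, 0.156, 0.211], [0.681, 0.144, 0.209], [0.679, 0.157, 0.208], [0.678, 0.144, 0.211], [0.675, 0.16, 0.21], [0.675, 0.147, 0.21], [0.675, 0.135, 0.21], [0.673, 0.151, 0.206], [0.672, 0.138, 0.207], [0.668, 0.153, 0.212], [0.668, 0.14, 0.213], [0.669, 0.129, 0.207], [0.665, 0.144, 0.209], [0.664, 0.131, 0.214], [0.662, 0.147, 0.209], [0.662, 0.135, 0.208], [0.664, 0.123, 0.202]]
```

```bash
python3 - <<'E'
from h import *
rows([.48,-.21,.34],.6)
E
```

```text
now 0.1 [ 0.2007 -0.5115  0.2044] [-3.14  -0.     0.374] shift [ 0.3702 -0.179  -0.1352] turn [-0.002 -0.    -0.226] len 0.433
```

Request:
carry_out([
  [0.037,-0.018,-0.0135,0,0,0],
  [0.074,-0.036,-0.027,0,0,0],
  [0.111,-0.054,-0.0405,0,0,0],
  [0.148,-0.072,-0.054,0,0,0],
  [0.185,-0.09,-0.0675,0,0,0],
])

```text
time: 0.6
tool_pos: [0.3409, -0.3592, 0.273]
ee_rot: [-3.141, 0.0, 0.373]
wrist_force: [0.1, -0.1, 0.0]
width: 0.094
finger_force: 0.0
```

Request:
carry_out([
  [0.037,-0.018,-0.0135,0,0,-0.04],
  [0.074,-0.036,-0.027,0,0,-0.08],
  [0.111,-0.054,-0.0405,0,0,-0.12],
  [0.148,-0.072,-0.054,0,0,-0.16],
  [0.185,-0.09,-0.0675,0,0,-0.2],
])

```text
time: 1.1
tool_pos: [0.4803, -0.2078, 0.3406]
ee_rot: [-3.141, 0.0, 0.575]
wrist_force: [0.2, -0.6, 0.2]
width: 0.094
finger_force: 0.0
```

```bash
python3 - <<'E'
from h import *
s=snapshot("wrist"); pickle.dump(s,open("pics/w1.pkl","wb"))
cv2.imwrite("pics/w1.png",s["img"][:,:,::-1])
o=get_obs(); print(o["tool_pos"],o["ee_rot"],o["time"],s["fx"]); print("cam",-s["R"].T@s["t"], s["R"][2])
rows([.638,.110,.30],.785)
E
```

```text
[ 0.4842745  -0.20344162  0.34247883] [ 3.14087824 -0.00605572  0.5841025 ] 1.15 350.93664141235314
cam [ 0.54056237 -0.16738639  0.51995988] [-0.20742389 -0.13389789 -0.96904421]
now 1.15 [ 0.4843 -0.2034  0.3425] [ 3.141 -0.006  0.584] shift [ 0.3008 -0.1767  0.0442] turn [ 0.001 -0.006 -0.201] len 0.352
```

View pics/w1.png

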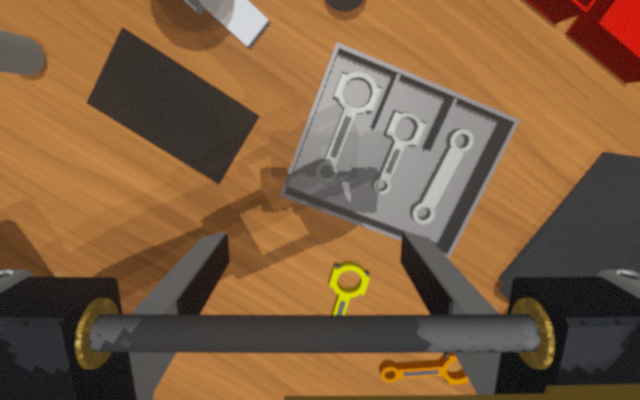

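Wrist view: crate with longest rod in left lane, big-end hole (358,93), small-end hole (326,170); mat left, pad tip at (240,20).

Request:
carry_out([
  [0.038,-0.022,0.005,0,0,0],
  [0.076,-0.044,0.01,0,0,0],
  [0.114,-0.066,0.015,0,0,0],
  [0.152,-0.088,0.02,0,0,0],
  [0.19,-0.11,0.025,0,0,0],
], jaw=0.5)

```text
time: 1.65
tool_pos: [0.5798, -0.0124, 0.3146]
ee_rot: [-3.141, 0.001, 0.574]
wrist_force: [0.7, -1.0, 0.3]
width: 0.0573
finger_force: 0.0
```

Request:
carry_out([
  [0.038,-0.022,0.005,0,0,-0.07],
  [0.076,-0.044,0.01,0,0,-0.14],
  [0.11,-0.065,0.017,0,0,-0.2],
  [0.11,-0.065,0.017,0,0,-0.2],
  [0.11,-0.065,0.017,0,0,-0.2],
])

```text
time: 2.15
tool_pos: [0.6363, 0.1009, 0.2968]
ee_rot: [-3.14, 0.003, 0.775]
wrist_force: [0.1, 0.6, -1.1]
width: 0.0469
finger_force: 0.0
```

```bash
python3 - <<'E'
from h import *
s=pickle.load(open("pics/w1.pkl","rb"))
q=plane(s,[(358,93),(326,170)],.025); print(q.round(4), np.linalg.norm(q[1]-q[0]))
# grip from the wrist camera
s=snapshot("wrist"); pickle.dump(s,open("pics/w2.pkl","wb"))
cv2.imwrite("pics/w2.png",s["img"][:,:,::-1])
P=cloud(s); m=(P[...,2]>.22)&(P[...,2]<.275)&(abs(P[...,0]-.638)<.03)&(abs(P[...,1]-.11)<.03)&(s["img"].max(2)<110)
print(m.sum(), P[m].mean(0), np.percentile(P[m],[3,97],axis=0))
rows([.638,.110,.228],.808)
E
```

```text
[[ 0.5944 -0.2022  0.025 ]
 [ 0.4831 -0.2238  0.025 ]] 0.11333273530133613
913 [0.64124663 0.11520868 0.25712331] [[0.63212758 0.10652226 0.22460772]
 [0.64754193 0.12203472 0.26626046]]
now 2.2 [0.6363 0.1    0.2979] [-3.141e+00  1.000e-03  7.730e-01] shift [ 0.0083 -0.006   0.0699] turn [-0.     0.001 -0.035] len 0.071
```

View pics/w2.png

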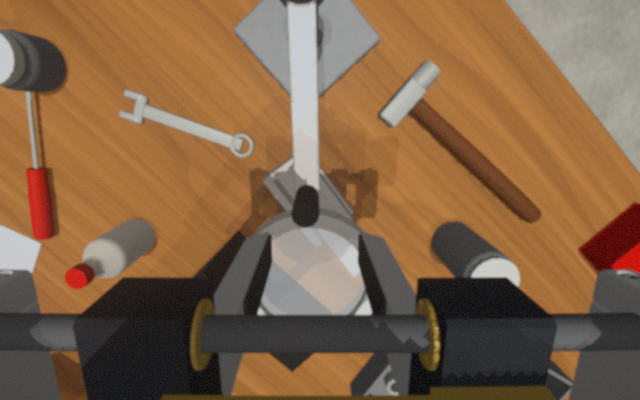

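Wrist view: black grip at (305,205) between the half-open fingers, arm leading up to the foot at (307,35); cradle channel beneath. Clear to descend.

Request:
carry_out([
  [0.0105,-0.0065,0.01,0,0,-0.03],
  [0.0105,-0.0065,0.03,0,0,-0.03],
  [0.0105,-0.0065,0.05,0,0,-0.03],
  [0.0105,-0.0065,0.07,0,0,-0.03],
  [0.0105,-0.0065,0.07,0,0,-0.03],
])

```text
time: 2.7
tool_pos: [0.6376, 0.1116, 0.2245]
ee_rot: [-3.137, 0.005, 0.803]
wrist_force: [0.2, -0.3, -0.6]
width: 0.0471
finger_force: 0.0
```

Request:
carry_out([
  [0,0,0,0,0,0],
  [0,0,0,0,0,0],
  [0,0,0,0,0,0],
  [0,0,0,0,0,0],
  [0,0,0,0,0,0],
], jaw=0.23)

```text
time: 3.2
tool_pos: [0.6398, 0.1125, 0.2292]
ee_rot: [3.141, -0.001, 0.804]
wrist_force: [0.2, -0.2, 0.7]
width: 0.0219
finger_force: 0.0
```

```bash
cat >> h.py <<'E'
H=np.array([.744,.2225])
def arc(total,n,r=.1555,z=.228,phi=None):
    "n rows: clockwise arc of the grip about H from the present pose"
    o=get_obs(); R0=Ro.from_euler("xyz",o["ee_rot"]); p=o["tool_pos"]
    phi0=np.arctan2(p[1]-H[1],p[0]-H[0]); print("phi0",np.degrees(phi0),"r",np.hypot(*(p[:2]-H)),p,o["ee_rot"],o["time"])
    R1=Ro.from_euler("xyz",[np.pi,0,o["ee_rot"][2]])
    for k in range(1,n+1):
        a=phi0-total*k/n; q=np.r_[H+r*np.array([np.cos(a),np.sin(a)]),z]
        print((R1.inv().apply(q-p)).round(3).tolist(), round(total*k/n,3))
E
python3 - <<'E'
from h import *
arc(1.2,16)
E
```

```text
phi0 -133.45382332933698 r 0.15157470746662488 [0.6397515  0.11246754 0.22918729] [ 3.14067005e+00 -8.81559648e-04  8.03848943e-01] 3.2
[-0.004, -0.012, 0.001] 0.075
[-0.002, -0.023, 0.001] 0.15
[-0.0, -0.035, 0.001] 0.225
[0.003, -0.046, 0.001] 0.3
[0.006, -0.057, 0.001] 0.375
[0.011, -0.068, 0.001] 0.45
[0.016, -0.078, 0.001] 0.525
[0.022, -0.088, 0.001] 0.6
[0.029, -0.097, 0.001] 0.675
[0.037, -0.106, 0.001] 0.75
[0.045, -0.115, 0.001] 0.825
[0.054, -0.122, 0.001] 0.9
[0.063, -0.129, 0.001] 0.975
[0.073, -0.136, 0.001] 1.05
[0.083, -0.141, 0.001] 1.125
[0.094, -0.146, 0.001] 1.2
```

Request:
carry_out([
  [-0.002,-0.0124,0.001,0,0,0.08],
  [-0.001,-0.0247,0.001,0,0,0.16],
  [0.0014,-0.0369,0.001,0,0,0.24],
  [0.0049,-0.0488,0.001,0,0,0.32],
  [0.0092,-0.0604,0.001,0,0,0.4],
])

```text
time: 3.7
tool_pos: [0.6032, 0.1604, 0.228]
ee_rot: [3.139, -0.002, 0.399]
wrist_force: [3.0, -0.9, -0.4]
width: 0.0215
finger_force: 1.4
```

Request:
carry_out([
  [0.0005,-0.0124,0,0,0,0.08],
  [0.002,-0.0247,0,0,0,0.16],
  [0.0044,-0.0369,0,0,0,0.24],
  [0.0079,-0.0488,0,0,0,0.32],
  [0.0122,-0.0604,0,0,0,0.4],
])

```text
time: 4.2
tool_pos: [0.5902, 0.2206, 0.228]
ee_rot: [3.139, -0.001, -0.001]
wrist_force: [0.8, -2.8, 1.0]
width: 0.0221
finger_force: 1.4
```

```bash
python3 - <<'E'
from h import *
arc(.4,5); print(get_obs()["joint_positions"])
E
```

```text
phi0 -179.2788672628562 r 0.1537918132968285 [0.59022037 0.22056441 0.22799105] [ 3.13938563e+00 -1.28507701e-03 -6.88720218e-04] 4.2
[-0.001, -0.012, -0.0] 0.08
[-0.0, -0.025, -0.0] 0.16
[0.002, -0.037, -0.0] 0.24
[0.006, -0.049, -0.0] 0.32
[0.01, -0.061, -0.0] 0.4
[ 0.26905867  0.26499956  1.12129987 -0.002512    1.7546422   1.8400851 ]
```

Request:
carry_out([
  [0.0,-0.0124,0,0,0,0.08],
  [0.001,-0.0247,0,0,0,0.16],
  [0.003,-0.0369,0,0,0,0.24],
  [0.007,-0.0488,0,0,0,0.32],
  [0.011,-0.0604,0,0,0,0.4],
])

```text
time: 4.7
tool_pos: [0.6008, 0.2811, 0.2279]
ee_rot: [3.14, -0.001, -0.4]
wrist_force: [-0.0, -2.8, 1.0]
width: 0.0215
finger_force: 1.4
```

Request:
carry_out([
  [0,0,0,0,0,0],
  [0,0,-0.01,0,0,0],
  [0,0,-0.045,0,0,0],
  [0,0,-0.085,0,0,0],
  [0,0,-0.12,0,0,0],
], jaw=0.45)

```text
time: 5.2
tool_pos: [0.6003, 0.2811, 0.3505]
ee_rot: [-3.14, -0.001, -0.395]
wrist_force: [0.3, 0.3, 0.2]
width: 0.0422
finger_force: 0.0
```

```bash
python3 - <<'E'
from h import *
s=snapshot("top"); pickle.dump(s,open("pics/top1.pkl","wb"))
P=cloud(s)
m=(P[...,2]>.185)&(P[...,2]<.222)&(P[...,0]>.42)&(P[...,0]<.7)&(P[...,1]>.15)&(P[...,1]<.45); print("arm/lens",P[m].mean(0), P[m].min(0),P[m].max(0))
s=snapshot("wrist"); pickle.dump(s,open("pics/w3.pkl","wb"))
cv2.imwrite("pics/w3.png",np.vstack([ortho(pickle.load(open("pics/top1.pkl","rb")),.48,.70,-.1,.3,.02,.0005)])[:,:,::-1])
rows([.55,-.21,.34],-.4); print(get_obs()["joint_positions"])
E
```

```text
arm/lens [0.57909732 0.26577216 0.20631073] [0.48406375 0.23050032 0.18859248] [0.69968104 0.35959363 0.21834183]
now 5.3 [0.6016 0.2816 0.3561] [-3.132 -0.01  -0.395] shift [0.1416 0.4737 0.0132] turn [-0.009 -0.01   0.005] len 0.495
[ 3.52550152e-01  3.78420609e-01  7.21702129e-01 -1.31675106e-04
  2.02764132e+00  2.31865391e+00]
```

View pics/w3.png

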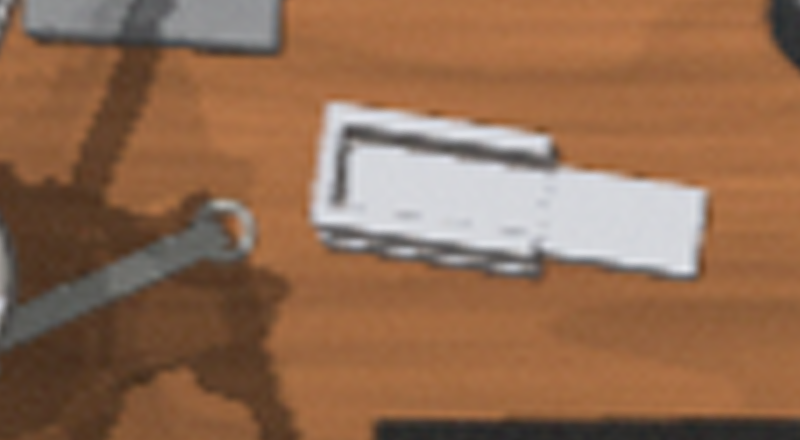

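Top ortho (0.5 mm/px): cradle unobstructed, pad tip corners (707,188),(695,277), channel to the left with end wall at (345,170); lens is well clear.

```bash
python3 - <<'E'
from h import *
for f in ["top1","w3"]:
    s=pickle.load(open(f"pics/{f}.pkl","rb")); P=cloud(s); I=s["img"].astype(int)
    g=(I.max(2)-I.min(2)<40)&(I.max(2)>70)
    m=g&(P[...,2]>.008)&(P[...,2]<.065)&(abs(P[...,0]-.595)<.075)&(P[...,1]>-.075)&(P[...,1]<.16)
    pad=m&(P[...,2]<.03)&(P[...,1]<.02)
    ch=m&(P[...,2]>.047)
    for n,k in (("pad",pad),("cheek",ch)):
        if k.sum()<10: print(f,n,k.sum()); continue
        n_,lab=cv2.connectedComponents(k.astype(np.uint8)); big=1+np.argmax([ (lab==i).sum() for i in range(1,n_)]) if n=="pad" else None
        kk=(lab==big) if big else k
        print(f,n,kk.sum(),np.median(P[kk][:,2]).round(4),cv2.minAreaRect((P[kk][:,:2]*1000).astype(np.float32)))
E
```

```text
top1 pad 259 0.0191 ((589.7242431640625, -14.032218933105469), (74.3722915649414, 44.739009857177734), 82.03166961669922)
top1 cheek 223 0.0542 ((604.4608154296875, 79.93518829345703), (109.56717681884766, 60.90083694458008), 81.53841400146484)
w3 pad 1528 0.0199 ((591.0809936523438, -12.877567291259766), (70.87197875976562, 44.697731018066406), 81.84487915039062)
w3 cheek 1554 0.0549 ((606.0946655273438, 83.49273681640625), (110.21324157714844, 60.405643463134766), 81.32573699951172)
```

Request:
carry_out([
  [0.013,0.045,0,0,0,0],
  [0.026,0.09,0,0,0,0],
  [0.039,0.135,0,0,0,0],
  [0.052,0.18,0,0,0,-0.08],
  [0.055,0.19,0,0,0,-0.16],
])

```text
time: 5.8
tool_pos: [0.5771, 0.0805, 0.3478]
ee_rot: [3.14, -0.001, -0.238]
wrist_force: [0.6, 0.2, -1.2]
width: 0.0424
finger_force: 0.0
```

```bash
python3 - <<'E'
from h import *
s=snapshot("wrist"); pickle.dump(s,open("pics/w4.pkl","wb"))
cv2.imwrite("pics/w4.png",s["img"][:,:,::-1])
o=get_obs();print(o["tool_pos"],o["ee_rot"],o["joint_positions"])
E
```

```text
[0.5772674  0.08078781 0.34780867] [ 3.14015559e+00 -5.40303300e-04 -2.35696830e-01] [ 4.27153201e-02  1.81551813e-01  9.84553596e-01 -1.66459512e-03
  1.97536219e+00  1.84855355e+00]
```

View pics/w4.png

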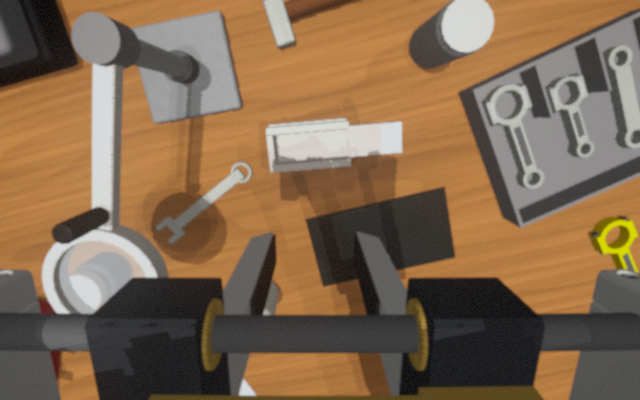

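Wrist view: cradle at (335,145) clear, lens at (100,275) far left, rod big-end hole (509,103), small-end hole (532,177).

```bash
cat >> h.py <<'E'
def cradle(s):
    P=cloud(s); I=s["img"].astype(int)
    g=(I.max(2)-I.min(2)<40)&(I.max(2)>70)
    m=g&(P[...,2]>.008)&(P[...,2]<.065)&(abs(P[...,0]-.595)<.075)&(P[...,1]>-.075)&(P[...,1]<.16)
    u=np.array([np.cos(1.428),np.sin(1.428)]);
    for n,k,off in (("pad",m&(P[...,2]<.03)&(P[...,1]<.02)&(P[...,2]>.013),0),("cheek",m&(P[...,2]>.047),.044)):
        c,w,a=cv2.minAreaRect((P[k][:,:2]*1000).astype(np.float32)); c=np.array(c)/1000
        print(n,k.sum(),w,a,"centre guess",(c-off*u).round(4))
def rod(s,region,zlo,zhi):
    "big part cloud -> top-face points"
    P=cloud(s); I=s["img"].astype(int); x0,x1,y0,y1=region
    return P[(P[...,0]>x0)&(P[...,0]<x1)&(P[...,1]>y0)&(P[...,1]<y1)&(P[...,2]>zlo)&(P[...,2]<zhi)&(I.max(2)-I.min(2)<45)]
E
python3 - <<'E'
from h import *
s=pickle.load(open("pics/w4.pkl","rb")); cradle(s)
q=plane(s,[(509,103),(532,177)],.025)[:,:2]; print(q.round(4), np.linalg.norm(q[1]-q[0]))
t=pickle.load(open("pics/top0.pkl","rb")); q2=np.array([[.592,-.203],[.480,-.226]]); q3=np.array([[.5944,-.2022],[.4831,-.2238]])
for a in (q,q2,q3):
    u=(a[1]-a[0])/np.linalg.norm(a[1]-a[0]); m=a.mean(0); o=m-.006*u
    print("origin",o.round(4),"heading",np.degrees(np.arctan2(u[1],u[0])),"grasp x=-8",(o-.008*u).round(4))
m=plane(s,[(307,219),(440,189),(454,257),(324,284)],.003); print("mat",m.mean(0).round(4),m.round(3).tolist())
rows([.54,-.205,.20],-.238)
E
```

```text
pad 1501 (71.41507720947266, 44.29856491088867) 81.45803833007812 centre guess [ 0.5907 -0.0129]
cheek 1485 (109.6673355102539, 60.243186950683594) 81.25408935546875 centre guess [0.5992 0.04  ]
[[ 0.5972 -0.2013]
 [ 0.4846 -0.2235]] 0.11483259454193462
origin [ 0.5468 -0.2112] heading -168.81234921034323 grasp x=-8 [ 0.5546 -0.2097]
origin [ 0.5419 -0.2133] heading -168.3952376436212 grasp x=-8 [ 0.5497 -0.2117]
origin [ 0.5446 -0.2119] heading -169.01712862048268 grasp x=-8 [ 0.5525 -0.2103]
mat [0.4349 0.0079 0.003 ] [[0.493, 0.114, 0.003], [0.492, -0.095, 0.003], [0.375, -0.101, 0.003], [0.379, 0.114, 0.003]]
now 5.85 [0.5773 0.0808 0.3478] [ 3.14e+00 -1.00e-03 -2.36e-01] shift [0.0304 0.2864 0.1482] turn [ 0.001 -0.001  0.002] len 0.324
```

Request:
carry_out([
  [0.005,0.045,0.01,0,0,-0.148],
  [0.01,0.09,0.02,0,0,-0.296],
  [0.015,0.135,0.03,0,0,-0.444],
  [0.02,0.18,0.04,0,0,-0.592],
  [0.025,0.225,0.05,0,0,-0.74],
])

```text
time: 6.35
tool_pos: [0.5497, -0.1372, 0.2975]
ee_rot: [-3.141, -0.0, 0.477]
wrist_force: [-0.2, 0.6, 0.5]
width: 0.0421
finger_force: 0.0
```

Request:
carry_out([
  [0,0,0.02,0,0,-0.148],
  [0,0,0.03,0,0,-0.296],
  [0,0,0.03,0,0,-0.444],
  [0,0,0.03,0,0,-0.592],
  [0,0,0.03,0,0,-0.74],
])

```text
time: 6.85
tool_pos: [0.5501, -0.1357, 0.2676]
ee_rot: [-3.141, -0.0, 1.217]
wrist_force: [0.4, -0.8, -0.3]
width: 0.0421
finger_force: 0.0
```

Request:
carry_out([
  [0,0,0,0,0,-0.148],
  [0,0,0,0,0,-0.296],
  [0,0,0,0,0,-0.444],
  [0,0,0,0,0,-0.592],
  [0,0,0,0,0,-0.74],
])

```text
time: 7.35
tool_pos: [0.5502, -0.1356, 0.2678]
ee_rot: [-3.141, -0.001, 1.957]
wrist_force: [-0.4, -0.1, 0.1]
width: 0.0425
finger_force: 0.0
```

Request:
carry_out([
  [0,0,0,0,0,-0.148],
  [0,0,0,0,0,-0.296],
  [0,0,0,0,0,-0.444],
  [0,0,0,0,0,-0.592],
  [0,0,0,0,0,-0.74],
])

```text
time: 7.85
tool_pos: [0.5501, -0.1356, 0.2678]
ee_rot: [3.141, -0.001, 2.697]
wrist_force: [-0.0, -0.0, 0.5]
width: 0.0422
finger_force: 0.0
```

```bash
python3 - <<'E'
from h import *
rows([.552,-.210,.12],-2.944); print(get_obs()["joint_positions"])
E
```

```text
now 7.85 [ 0.5501 -0.1356  0.2678] [ 3.141e+00 -1.000e-03  2.697e+00] shift [-0.0338 -0.0665  0.1477] turn [ 0.    -0.001 -0.642] len 0.165
[-3.41857378e-01  1.21749687e-01  1.21076041e+00  3.49913607e-04
  1.80973635e+00 -1.46844008e+00]
```

Request:
carry_out([
  [-0.01,-0.02,0.01,0,0,-0.14],
  [-0.02,-0.04,0.03,0,0,-0.28],
  [-0.0338,-0.0665,0.06,0,0,-0.42],
  [-0.0338,-0.0665,0.09,0,0,-0.56],
  [-0.0338,-0.0665,0.12,0,0,-0.642],
])

```text
time: 8.35
tool_pos: [0.5515, -0.2111, 0.1465]
ee_rot: [3.141, -0.0, -2.947]
wrist_force: [1.3, 0.8, -0.4]
width: 0.0424
finger_force: 0.0
```

```bash
python3 - <<'E'
from h import *
s=snapshot("top"); pickle.dump(s,open("pics/top2.pkl","wb"))
s=snapshot("wrist"); pickle.dump(s,open("pics/w5.pkl","wb"))
cv2.imwrite("pics/w5.png",s["img"][:,:,::-1])
rows([.552,-.210,.009],-2.944); print("cam",-s["R"].T@s["t"])
E
```

```text
now 8.45 [ 0.5487 -0.2091  0.1422] [ 3.134 -0.009 -2.951] shift [-0.0043 -0.0025  0.1331] turn [ 0.007 -0.009 -0.007] len 0.133
cam [ 0.48012864 -0.22270509  0.32009372]
```

View pics/w5.png

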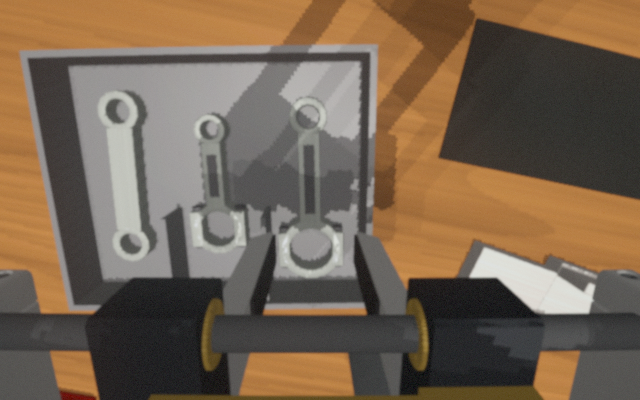

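Rod straight ahead between the fingers: small-end hole (309,115), big-end hole (311,247).

```bash
python3 - <<'E'
from h import *
s=pickle.load(open("pics/w5.pkl","rb"))
a=plane(s,[(311,247),(309,115)],.025)[:,:2]; L=np.linalg.norm(a[1]-a[0]); u=(a[1]-a[0])/L
o=a.mean(0)-.006*u; print(a.round(4),L,"origin",o.round(4),"heading",np.arctan2(u[1],u[0]),"grasp",(o-.008*u).round(4))
g=o-.008*u
rows([g[0],g[1],.06],np.arctan2(u[1],u[0]))
E
```

```text
[[ 0.5923 -0.2011]
 [ 0.4801 -0.2249]] 0.11469890726902247 origin [ 0.542  -0.2117] heading -2.932811449956531 grasp [ 0.5499 -0.2101]
now 8.45 [ 0.5487 -0.2091  0.1422] [ 3.134 -0.009 -2.951] shift [-0.0017 -0.0018  0.0821] turn [ 0.007 -0.009 -0.018] len 0.082
```

Request:
carry_out([
  [0,0,0.03,0,0,0],
  [0,0,0.06,0,0,0],
  [0,0,0.09,0,0,0],
  [0,0,0.1,0,0,0],
  [0,0,0.1,0,0,0],
])

```text
time: 8.95
tool_pos: [0.5513, -0.2102, 0.0476]
ee_rot: [3.14, -0.002, -2.951]
wrist_force: [-0.4, -0.7, -0.5]
width: 0.0424
finger_force: 0.0
```

```bash
python3 - <<'E'
from h import *
rows([.551,-.210,.0095],-2.938); 
E
```

```text
now 8.95 [ 0.5513 -0.2102  0.0476] [ 3.140e+00 -2.000e-03 -2.951e+00] shift [0.0002 0.0002 0.0381] turn [ 0.001 -0.002 -0.013] len 0.038
```

Request:
carry_out([
  [0,0,0.015,0,0,-0.01],
  [0,0,0.03,0,0,-0.01],
  [0,0,0.036,0,0,-0.01],
  [0,0,0.038,0,0,-0.01],
  [0,0,0.038,0,0,-0.01],
])

```text
time: 9.45
tool_pos: [0.5516, -0.2108, 0.0099]
ee_rot: [3.141, -0.0, -2.94]
wrist_force: [0.0, -0.1, 0.2]
width: 0.0424
finger_force: 0.0
```

Request:
carry_out([
  [0,0,0,0,0,0],
  [0,0,0,0,0,0],
  [0,0,0,0,0,0],
  [0,0,0,0,0,0],
  [0,0,0,0,0,0],
], jaw=0)

```text
time: 9.95
tool_pos: [0.5521, -0.2113, 0.0107]
ee_rot: [-3.14, 0.001, -2.94]
wrist_force: [0.1, -1.1, 1.3]
width: 0.0177
finger_force: 30.0
```

Request:
carry_out([
  [0,0,-0.01,0,0,0],
  [0,0,-0.03,0,0,0],
  [0,0,-0.06,0,0,0],
  [0,0,-0.09,0,0,0],
  [0,0,-0.12,0,0,0],
])

```text
time: 10.45
tool_pos: [0.5511, -0.2104, 0.131]
ee_rot: [3.14, -0.001, -2.94]
wrist_force: [-0.0, 0.3, -2.3]
width: 0.0175
finger_force: 30.0
```

```bash
python3 - <<'E'
from h import *
rows([.4306,-.004,.10],1.428); o=get_obs(); print(o["wrist_force"],o["wrist_torque"],o["finger_force"],o["width"])
E
```

```text
now 10.45 [ 0.5511 -0.2104  0.131 ] [ 3.14e+00 -1.00e-03 -2.94e+00] shift [0.0767 0.2263 0.0314] turn [-0.    -0.002  1.915] len 0.241
[-0.01463046  0.27078045 -2.28104555] [ 0.08626368 -0.15749373  0.02799056] 29.978995621204376 0.017529241372736773
```

Request:
carry_out([
  [0.012,0.036,0,0,0,0.13],
  [0.026,0.077,0,0,0,0.26],
  [0.042,0.122,0,0,0,0.4],
  [0.058,0.17,0,0,0,0.54],
  [0.071,0.21,0,0,0,0.68],
])

```text
time: 10.95
tool_pos: [0.4381, -0.0174, 0.13]
ee_rot: [3.141, -0.001, 2.657]
wrist_force: [-0.0, 0.1, -2.5]
width: 0.0179
finger_force: 30.0
```

Request:
carry_out([
  [0,0,0,0,0,0.14],
  [0,0,0,0,0,0.28],
  [0,0,0,0,0,0.42],
  [0,0,0,0,0,0.56],
  [0,0,0,0,0,0.68],
])

```text
time: 11.45
tool_pos: [0.4395, -0.019, 0.1302]
ee_rot: [-3.141, -0.001, 1.978]
wrist_force: [0.2, 0.0, -2.4]
width: 0.0174
finger_force: 30.0
```

```bash
python3 - <<'E'
from h import *
rows([.4306,-.004,.04],1.428); o=get_obs(); print(o["wrist_force"],o["finger_force"])
E
```

```text
now 11.45 [ 0.4395 -0.019   0.1302] [-3.141e+00 -1.000e-03  1.978e+00] shift [ 0.0172 -0.0022  0.0902] turn [-0.001 -0.     0.55 ] len 0.092
[ 0.16809384  0.03356598 -2.35193335] 29.975585639476776
```

Request:
carry_out([
  [0.006,0,0.01,0,0,0.13],
  [0.017,-0.002,0.03,0,0,0.26],
  [0.017,-0.002,0.055,0,0,0.4],
  [0.017,-0.002,0.08,0,0,0.55],
  [0.017,-0.002,0.09,0,0,0.55],
])

```text
time: 11.95
tool_pos: [0.429, -0.0041, 0.0377]
ee_rot: [-3.136, -0.0, 1.434]
wrist_force: [0.2, -0.0, -2.0]
width: 0.0175
finger_force: 30.0
```

```bash
python3 - <<'E'
from h import *
rows([.4306,-.004,.0095],1.428)
E
```

```text
now 11.95 [ 0.429  -0.0041  0.0377] [-3.136 -0.     1.434] shift [0.0003 0.0017 0.0282] turn [-0.005 -0.     0.006] len 0.028
```

Request:
carry_out([
  [0,0,0.01,0,0,0],
  [0,0,0.02,0,0,0],
  [0,0,0.026,0,0,0],
  [0,0,0.029,0,0,0],
  [0,0,0.03,0,0,0],
])

```text
time: 12.45
tool_pos: [0.4317, -0.0046, 0.0102]
ee_rot: [3.141, 0.0, 1.434]
wrist_force: [-0.5, 0.4, -3.1]
width: 0.0178
finger_force: 30.0
```

Request:
carry_out([
  [0,0,0.001,0,0,0],
  [0,0,0.001,0,0,0],
  [0,0,0.001,0,0,0],
  [0,0,0.001,0,0,0],
  [0,0,0.001,0,0,0],
])

```text
time: 12.95
tool_pos: [0.4316, -0.0046, 0.0093]
ee_rot: [3.141, 0.0, 1.433]
wrist_force: [-0.1, -0.6, -2.3]
width: 0.018
finger_force: 30.0
```

Request:
carry_out([
  [0,0,0.001,0,0,0],
  [0,0,0.001,0,0,0],
  [0,0,0.001,0,0,0],
  [0,0,0.001,0,0,0],
  [0,0,0.001,0,0,0],
])

```text
time: 13.45
tool_pos: [0.4317, -0.0046, 0.0086]
ee_rot: [3.141, 0.0, 1.433]
wrist_force: [-1.0, 0.4, 4.2]
width: 0.0177
finger_force: 30.0
```

Request:
carry_out([
  [0,0,0,0,0,0],
  [0,0,0,0,0,0],
  [0,0,0,0,0,0],
  [0,0,0,0,0,0],
  [0,0,0,0,0,0],
], jaw=0.45)

```text
time: 13.95
tool_pos: [0.4315, -0.0046, 0.008]
ee_rot: [-3.142, 0.0, 1.433]
wrist_force: [-0.2, 0.2, 0.3]
width: 0.0421
finger_force: 0.0
```

Request:
carry_out([
  [0,0,-0.01,0,0,0],
  [0,0,-0.035,0,0,0],
  [0,0,-0.07,0,0,0],
  [0,0,-0.1,0,0,0],
  [0,0,-0.12,0,0,0],
])

```text
time: 14.45
tool_pos: [0.4326, -0.0047, 0.1316]
ee_rot: [3.137, 0.0, 1.433]
wrist_force: [0.3, -0.6, -0.4]
width: 0.0424
finger_force: 0.0
```

Request:
carry_out([
  [-0.03,0,0,0,0,0],
  [-0.07,0,0,0,0,0],
  [-0.1,0,0,0,0,0],
  [-0.1,0,0,0,0,0],
  [-0.1,0,0,0,0,0],
], jaw=1.0)

```text
time: 14.95
tool_pos: [0.4178, -0.1038, 0.1287]
ee_rot: [3.141, -0.0, 1.431]
wrist_force: [-0.4, 0.7, -0.5]
width: 0.0792
finger_force: 0.0
```

```bash
python3 - <<'E'
from h import *
s=snapshot("wrist"); pickle.dump(s,open("pics/w6.pkl","wb"))
cv2.imwrite("pics/w6.png",s["img"][:,:,::-1])
o=get_obs(); print(o["tool_pos"],o["ee_rot"]); cradle(s)
s=snapshot("top"); pickle.dump(s,open("pics/top3.pkl","wb"))
E
```

```text
[ 0.41787735 -0.10316629  0.1285764 ] [ 3.14105215e+00 -5.32080428e-04  1.43293512e+00]
pad 5534 (72.27945709228516, 46.150115966796875) 82.01805114746094 centre guess [ 0.5904 -0.0129]
cheek 0 (0.0, 0.0) 0.0 centre guess [-0.0063 -0.0436]
```

View pics/w6.png

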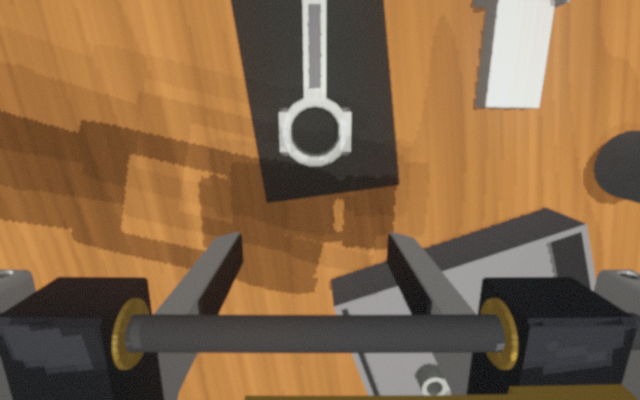

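Rod lies flat on the mat: big-end hole (315,130), bosses at cols 279 and 352, shank axis up through (315,20); cradle pad tip at (478–540,107).

```bash
python3 - <<'E'
from h import *
s=pickle.load(open("pics/w6.pkl","rb"))
a=plane(s,[(315,130),(315,20),(279,133),(352,133)],.023)[:,:2]; u=a[1]-a[0]; u/=np.linalg.norm(u)
print(a.round(4),"heading",np.arctan2(u[1],u[0]),"boss width",np.linalg.norm(a[3]-a[2]),"boss mid",(a[2]+a[3])/2,"rod origin",(a[0]+.052*u).round(4))
print("pad tip",plane(s,[(478,107),(540,107)],.02).round(4))
t=pickle.load(open("pics/top3.pkl","rb")); P=cloud(t); I=t["img"].astype(int)
m=(I.min(2)>110)&(P[...,0]>.37)&(P[...,0]<.5)&(P[...,1]>-.1)&(P[...,1]<.12)
c,w,r=cv2.minAreaRect((P[m][:,:2]*1000).astype(np.float32)); print("top",m.sum(),c,w,r)
rows([*a[0],.05],np.arctan2(u[1],u[0])); print(get_obs()["width"])
E
```

```text
[[ 0.4267 -0.0445]
 [ 0.4378  0.0354]
 [ 0.3978 -0.0428]
 [ 0.4556 -0.0509]] heading 1.4325317783494604 boss width 0.05835949698166962 boss mid [ 0.42674078 -0.04683965] rod origin [0.4338 0.007 ]
pad tip [[ 0.5581 -0.0444  0.02  ]
 [ 0.608  -0.051   0.02  ]]
top 184 (419.8913879394531, -10.784217834472656) (193.25787353515625, 46.80357360839844) 69.11434173583984
now 15.05 [ 0.4179 -0.1029  0.1285] [ 3.141 -0.     1.434] shift [0.059  0.0007 0.0785] turn [ 0.    -0.     0.001] len 0.098
0.08677749419712252
```

Request:
carry_out([
  [0.03,0,0,0,0,0],
  [0.059,0.0005,0.02,0,0,0],
  [0.059,0.0005,0.05,0,0,0],
  [0.059,0.0005,0.08,0,0,0],
  [0.059,0.0005,0.085,0,0,0],
])

```text
time: 15.55
tool_pos: [0.4234, -0.0431, 0.0397]
ee_rot: [-3.134, -0.001, 1.436]
wrist_force: [-1.5, 1.3, -0.4]
width: 0.094
finger_force: 0.0
```

Request:
carry_out([
  [0,0,0.015,0,0,0],
  [0,0,0.028,0,0,0],
  [0,0,0.034,0,0,0],
  [0,0,0.035,0,0,0],
  [0,0,0.035,0,0,0],
])

```text
time: 16.05
tool_pos: [0.4268, -0.0453, 0.0087]
ee_rot: [3.141, 0.0, 1.433]
wrist_force: [-0.8, -0.0, 0.1]
width: 0.0943
finger_force: 0.0
```

Request:
carry_out([
  [0,0,0,0,0,0],
  [0,0,0,0,0,0],
  [0,0,0,0,0,0],
  [0,0,0,0,0,0],
  [0,0,0,0,0,0],
], jaw=0)

```text
time: 16.55
tool_pos: [0.4264, -0.0453, 0.0083]
ee_rot: [3.141, 0.0, 1.433]
wrist_force: [-0.2, 0.3, 3.8]
width: 0.0577
finger_force: 30.4
```

Request:
carry_out([
  [0,0,-0.01,0,0,0],
  [0,0,-0.03,0,0,0],
  [0,0,-0.06,0,0,0],
  [0,0,-0.09,0,0,0],
  [0,0,-0.11,0,0,0],
])

```text
time: 17.05
tool_pos: [0.4269, -0.0454, 0.1207]
ee_rot: [3.139, 0.0, 1.433]
wrist_force: [0.5, -0.8, -2.2]
width: 0.0576
finger_force: 30.0
```

Request:
carry_out([
  [0.012,0.035,0,0,0,0],
  [0.025,0.075,0,0,0,0],
  [0.04,0.115,0,0,0,0.005],
  [0.052,0.15,0,0,0,0.009],
  [0.055,0.1575,0,0,0,0.009],
])

```text
time: 17.55
tool_pos: [0.5925, -0.0116, 0.1172]
ee_rot: [-3.141, -0.0, 1.425]
wrist_force: [-0.8, 0.6, -2.2]
width: 0.0579
finger_force: 30.0
```

Request:
carry_out([
  [0,0,0.01,0,0,0],
  [0,0,0.025,0,0,0],
  [0,0,0.03,0,0,0],
  [0,0,0.03,0,0,0],
  [0,0,0.03,0,0,0],
])

```text
time: 18.05
tool_pos: [0.5891, -0.0126, 0.0882]
ee_rot: [-3.141, 0.0, 1.424]
wrist_force: [0.4, -0.5, -2.8]
width: 0.0578
finger_force: 30.0
```

```bash
python3 - <<'E'
from h import *
s=snapshot("wrist"); pickle.dump(s,open("pics/w7.pkl","wb"))
cv2.imwrite("pics/w7.png",cv2.resize(s["img"][0:260,180:460,::-1],None,fx=2.3,fy=2.3,interpolation=cv2.INTER_CUBIC))
rows([.5904,-.0122,.0253],1.424); o=get_obs(); print(o["wrist_force"],o["width"])
E
```

```text
now 18.1 [ 0.5896 -0.0126  0.0887] [3.141 0.    1.424] shift [0.0005 0.0006 0.0634] turn [ 0.001  0.    -0.   ] len 0.063
[ 0.66689432  0.37716086 -1.69231378] 0.057595800174595174
```

View pics/w7.png

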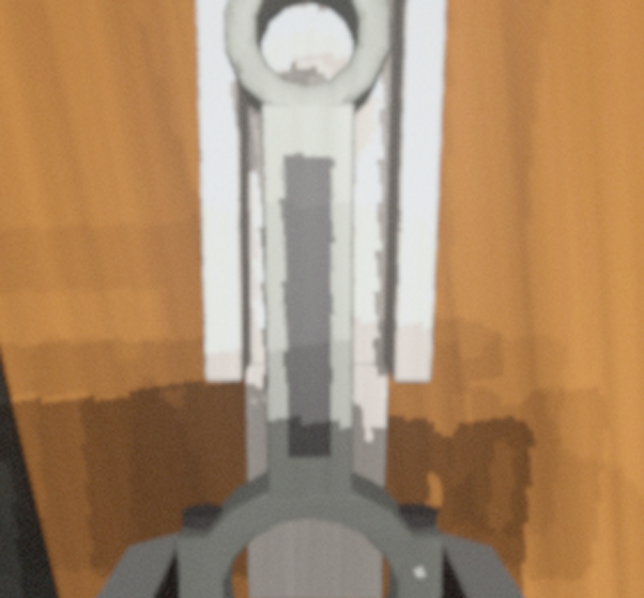

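Hover view: small-end ring at crop (308,40) between the cheeks (outer edges 203/437 at row 300), shank 267–350, big end below; looks aligned to a few mm.

```bash
python3 - <<'E'
from h import *
s=pickle.load(open("pics/w7.pkl","rb")); f=lambda L:[(180+c/2.3,r/2.3) for c,r in L]
ch=plane(s,f([(205,381),(432,381),(198,60),(443,60)]),.055)[:,:2]
zt=.0887-.0053+.02
rd=plane(s,f([(308.5,300),(308,40),(309,130)]),zt)[:,:2]
d=plane(s,f([(265,250),(353,250),(227,40),(389,40)]),zt)[:,:2]; print("shank w, ring w",np.linalg.norm(d[1]-d[0]),np.linalg.norm(d[3]-d[2]))
print("cheek w",np.linalg.norm(ch[1]-ch[0]),np.linalg.norm(ch[3]-ch[2]))
n=np.array([np.sin(1.424),-np.cos(1.424)]);u=np.array([np.cos(1.424),np.sin(1.424)])
m1=(ch[0]+ch[1])/2;m2=(ch[2]+ch[3])/2
print("cheek mid n",m1@n,m2@n,"u near end (x=-12)",m1@u,"rod n",rd@n,"ring u (x=64)",rd[1]@u, "rod dir",np.arctan2(*(rd[1]-rd[0])[::-1]),"cradle dir",np.arctan2(*(m2-m1)[::-1]))
E
```

```text
shank w, ring w 0.01732876836321557 0.030173656491825566
cheek w 0.06015031870748772 0.05940170785185108
cheek mid n 0.587055696515311 0.5873021158165744 u near end (x=-12) 0.1156539195421757 rod n [0.584428   0.58432641 0.5845177 ] ring u (x=64) 0.1866825405943281 rod dir 1.426131480155866 cradle dir 1.4208553164791642
```

```bash
python3 - <<'E'
from h import *
s=pickle.load(open("pics/w7.pkl","rb")); P=cloud(s)
for c,r in [(275,110),(275,200),(275,300),(275,400),(345,120),(345,300),(345,400),(250,80),(240,30),(376,30),(280,480),(340,480),(220,200),(420,200)]:
    x,y=int(180+c/2.3),int(r/2.3); print((c,r),np.median(P[y-1:y+2,x-1:x+2].reshape(-1,3),0).round(4))
E
```

```text
(275, 110) [0.5972 0.0884 0.1033]
(275, 200) [0.5946 0.0723 0.1028]
(275, 300) [0.5916 0.0532 0.1027]
(275, 400) [0.5885 0.0335 0.103 ]
(345, 120) [0.6103 0.0846 0.1024]
(345, 300) [0.6057 0.0512 0.1031]
(345, 400) [0.603  0.0312 0.1027]
(250, 80) [0.5933 0.0945 0.1028]
(240, 30) [0.5929 0.103  0.1027]
(376, 30) [0.6179 0.0993 0.1028]
(280, 480) [0.5867 0.0163 0.1027]
(340, 480) [0.5993 0.0145 0.103 ]
(220, 200) [0.5795 0.078  0.0552]
(420, 200) [0.6292 0.0707 0.055 ]
```

Request:
carry_out([
  [0.003,0.0028,0.0,0,0,0.003],
  [0.003,0.0028,0.012,0,0,0.003],
  [0.003,0.0028,0.024,0,0,0.003],
  [0.003,0.0028,0.036,0,0,0.003],
  [0.003,0.0028,0.045,0,0,0.003],
])

```text
time: 18.6
tool_pos: [0.592, -0.0097, 0.0408]
ee_rot: [-3.139, 0.0, 1.421]
wrist_force: [-0.4, -0.1, -3.0]
width: 0.0578
finger_force: 30.0
```

Request:
carry_out([
  [0,0,0.005,0,0,0],
  [0,0,0.01,0,0,0],
  [0,0,0.014,0,0,0],
  [0,0,0.016,0,0,0],
  [0,0,0.017,0,0,0],
])

```text
time: 19.1
tool_pos: [0.5932, -0.0098, 0.0262]
ee_rot: [3.141, 0.0, 1.421]
wrist_force: [0.2, -0.6, -2.7]
width: 0.0575
finger_force: 30.0
```

```bash
python3 - <<'E'
from h import *
o=get_obs(); print(o["tool_pos"],o["wrist_force"],o["wrist_torque"],o["time"])
t=snapshot("top"); P=cloud(t); m=(P[...,2]>.18)&(P[...,2]<.222)&(P[...,0]>.42)&(P[...,0]<.62)&(P[...,1]>.2)&(P[...,1]<.45); print("lens",P[m].mean(0))
E
```

```text
[ 0.59323886 -0.0098388   0.02623322] [ 0.23903323 -0.58635799 -2.67703041] [-0.11192861 -0.03577182  0.04012894] 19.1
lens [0.5357961  0.30804321 0.20493584]
```

Free of side force, still ~1 mm above the seat. Touch down, release, rise.

Request:
carry_out([
  [0,0,0.001,0,0,0],
  [0,0,0.0015,0,0,0],
  [0,0,0.0015,0,0,0],
  [0,0,0.0015,0,0,0],
  [0,0,0.0015,0,0,0],
])

```text
time: 19.65
tool_pos: [0.5935, -0.0099, 0.0253]
ee_rot: [3.141, 0.0, 1.421]
wrist_force: [-0.9, -0.2, 2.1]
width: 0.0578
finger_force: 30.0
```

Request:
carry_out([
  [0,0,0,0,0,0],
  [0,0,0,0,0,0],
  [0,0,0,0,0,0],
  [0,0,0,0,0,0],
  [0,0,0,0,0,0],
], jaw=1.0)

```text
time: 20.15
tool_pos: [0.5931, -0.0098, 0.0246]
ee_rot: [3.142, 0.0, 1.421]
wrist_force: [0.0, 0.7, 0.1]
width: 0.0928
finger_force: 0.0
```

Request:
carry_out([
  [0,0,0,0,0,0],
  [0,0,-0.01,0,0,0],
  [0,0,-0.04,0,0,0],
  [0,0,-0.08,0,0,0],
  [0,0,-0.12,0,0,0],
])

```text
time: 20.65
tool_pos: [0.5927, -0.0097, 0.1463]
ee_rot: [-3.141, 0.0, 1.421]
wrist_force: [0.1, -0.8, -0.6]
width: 0.0944
finger_force: 0.0
```

Request:
carry_out([
  [0,0,-0.04,0,0,0],
  [0,0,-0.08,0,0,0],
  [0,0,-0.12,0,0,0],
  [0,0,-0.16,0,0,0],
  [-0.02,0,-0.2,0,0,0],
])

```text
time: 21.15
tool_pos: [0.5898, -0.0279, 0.3474]
ee_rot: [3.14, -0.001, 1.425]
wrist_force: [1.4, -0.2, 0.5]
width: 0.0944
finger_force: 0.0
```

Request:
carry_out([
  [-0.02,0,0,0,0,0],
  [-0.04,0,0,0,0,0],
  [-0.04,0,0,0,0,0],
  [-0.04,0,0,0,0,0],
  [-0.04,0,0,0,0,0],
])

```text
time: 21.65
tool_pos: [0.5841, -0.0682, 0.3445]
ee_rot: [-3.141, -0.0, 1.422]
wrist_force: [0.3, 0.9, 0.4]
width: 0.094
finger_force: 0.0
```

```bash
python3 - <<'E'
from h import *
s=snapshot("wrist"); pickle.dump(s,open("pics/w8.pkl","wb")); P=cloud(s)
c=np.array([.598,.0392]); u=np.array([np.cos(1.422),np.sin(1.422)]); n=np.array([u[1],-u[0]])
X=(P[...,:2]-c)@u; Y=(P[...,:2]-c)@n; Z=P[...,2]
m=(Z>.033)&(Z<.046)&(abs(Y)<.045)&(X>-.1)&(X<.09); print("rod x range",np.percentile(X[m],[.5,99.5]),"z",np.median(Z[m]))
for a,b in ((-.066,-.038),(-.01,.04),(.05,.08)):
    k=m&(X>a)&(X<b); print(a,b,k.sum(),"y range",np.percentile(Y[k],[2,98]),"z",np.median(Z[k]))
k=(Z>.05)&(Z<.06)&(abs(Y)<.045)&(X>-.1)&(X<.12); print("cheeks",np.percentile(X[k],[.5,99.5]),np.percentile(Y[k],[1,99]))
o=get_obs(); print(o["tool_pos"],o["ee_rot"],o["time"])
t=snapshot("top"); pickle.dump(t,open("pics/top4.pkl","wb")); P=cloud(t)
m=(P[...,2]>.225)&(P[...,2]<.275)&(abs(P[...,0]-.6)<.04)&(abs(P[...,1]-.279)<.04); print("grip",m.sum(),P[m].mean(0),np.percentile(P[m],[5,95],axis=0))
E
```

```text
rod x range [-0.07560529  0.08343621] z 0.040185810005680236
-0.066 -0.038 378 y range [-0.02550727  0.03131767] z 0.04013063323628935
-0.01 0.04 584 y range [-0.00632918  0.02116633] z 0.04041107592353213
0.05 0.08 369 y range [-0.0188777   0.01683105] z 0.03999766936979991
cheeks [-0.01016777  0.09845614] [-0.0287294   0.03102351]
[ 0.5841416  -0.06814313  0.34450305] [-3.14115173e+00 -3.37067021e-04  1.42235763e+00] 21.7
grip 50 [0.6006196  0.27902554 0.25418879] [[0.59431836 0.27285974 0.23070631]
 [0.60833887 0.28718197 0.26647464]]
```

Rod seated (top at 40 mm, within ~3 mm of nominal both ways). Now the lamp return.

Request:
carry_out([
  [0.045,-0.005,0,0,0,0.145],
  [0.09,-0.01,0,0,0,0.29],
  [0.135,-0.015,0,0,0,0.435],
  [0.18,-0.02,0,0,0,0.58],
  [0.225,-0.025,0,0,0,0.725],
], jaw=0.5)

```text
time: 22.25
tool_pos: [0.5925, 0.1583, 0.3446]
ee_rot: [-3.142, 0.0, 0.695]
wrist_force: [-0.8, 0.1, -0.5]
width: 0.0576
finger_force: 0.0
```

Request:
carry_out([
  [0,0,0,0,0,0.145],
  [0,0,0,0,0,0.29],
  [0,0,0,0,0,0.435],
  [0,0,0,0,0,0.58],
  [0,0,0,0,0,0.725],
])

```text
time: 22.75
tool_pos: [0.5927, 0.1568, 0.3444]
ee_rot: [3.142, 0.001, -0.029]
wrist_force: [0.3, 0.5, -0.4]
width: 0.0469
finger_force: 0.0
```

```bash
python3 - <<'E'
from h import *
rows([.600,.279,.29],-.373)
E
```

```text
now 22.75 [0.5927 0.1568 0.3444] [ 3.142e+00  1.000e-03 -2.900e-02] shift [ 0.0038 -0.1224  0.0544] turn [0.    0.001 0.344] len 0.134
```

Request:
carry_out([
  [0.001,-0.04,0,0,0,0.12],
  [0.002,-0.08,0.01,0,0,0.24],
  [0.004,-0.1225,0.03,0,0,0.344],
  [0.004,-0.1225,0.054,0,0,0.344],
  [0.004,-0.1225,0.054,0,0,0.344],
])

```text
time: 23.25
tool_pos: [0.5979, 0.2797, 0.2849]
ee_rot: [3.135, 0.008, -0.365]
wrist_force: [-0.2, 0.2, 0.1]
width: 0.0468
finger_force: 0.0
```

```bash
python3 - <<'E'
from h import *
s=snapshot("wrist"); P=cloud(s)
m=(P[...,2]>.22)&(P[...,2]<.275)&(abs(P[...,0]-.600)<.025)&(abs(P[...,1]-.279)<.025)&(s["img"].max(2)<110); print(m.sum(),P[m].mean(0).round(4),np.percentile(P[m],[3,97],axis=0).round(4))
rows([.600,.279,.228],-.373)
E
```

```text
1056 [0.6068 0.2826 0.2561] [[0.5977 0.2755 0.2236]
 [0.6125 0.291  0.2662]]
now 23.3 [0.5988 0.2788 0.2878] [ 3.137  0.004 -0.367] shift [ 0.0013 -0.0008  0.0598] turn [0.004 0.004 0.006] len 0.06
```

Request:
carry_out([
  [0.001,-0.001,0.015,0,0,0],
  [0.001,-0.002,0.03,0,0,0],
  [0.001,-0.002,0.045,0,0,0],
  [0.001,-0.002,0.06,0,0,0],
  [0.001,-0.002,0.061,0,0,0],
])

```text
time: 23.8
tool_pos: [0.6015, 0.2787, 0.2294]
ee_rot: [3.141, 0.001, -0.37]
wrist_force: [-0.2, -0.9, -0.4]
width: 0.0469
finger_force: 0.0
```

Request:
carry_out([
  [0,0,0,0,0,0],
  [0,0,0,0,0,0],
  [0,0,0,0,0,0],
  [0,0,0,0,0,0],
  [0,0,0,0,0,0],
], jaw=0.22)

```text
time: 24.3
tool_pos: [0.6022, 0.2802, 0.2308]
ee_rot: [-3.139, -0.002, -0.368]
wrist_force: [0.7, 1.9, 1.7]
width: 0.0211
finger_force: 0.8
```

```bash
python3 - <<'E'
from h import *
arc(-1.29,16); print(get_obs()["width"],get_obs()["finger_force"])
E
```

```text
phi0 157.843620379182 r 0.15311912101488576 [0.60218751 0.2802467  0.23076811] [-3.13944785e+00 -1.67439319e-03 -3.68418157e-01] 24.3
[-0.002, 0.012, 0.003] -0.081
[-0.001, 0.025, 0.003] -0.161
[0.001, 0.037, 0.003] -0.242
[0.005, 0.049, 0.003] -0.323
[0.009, 0.061, 0.003] -0.403
[0.014, 0.073, 0.003] -0.484
[0.02, 0.084, 0.003] -0.564
[0.027, 0.094, 0.003] -0.645
[0.035, 0.104, 0.003] -0.726
[0.043, 0.113, 0.003] -0.806
[0.053, 0.122, 0.003] -0.887
[0.063, 0.129, 0.003] -0.968
[0.073, 0.136, 0.003] -1.048
[0.084, 0.142, 0.003] -1.129
[0.095, 0.147, 0.003] -1.209
[0.107, 0.151, 0.003] -1.29
0.0210923905507275 0.8126380294561386
```

Request:
carry_out([
  [-0.001,0.0124,0.001,0,0,-0.08],
  [0.0005,0.0247,0.001,0,0,-0.16],
  [0.003,0.0369,0.001,0,0,-0.24],
  [0.0065,0.0488,0.001,0,0,-0.32],
  [0.0105,0.0604,0.001,0,0,-0.4],
])

```text
time: 24.8
tool_pos: [0.5898, 0.2203, 0.2296]
ee_rot: [-3.139, -0.002, 0.036]
wrist_force: [1.7, 3.6, 2.0]
width: 0.0203
finger_force: 1.4
```

Request:
carry_out([
  [0.0005,0.0124,0,0,0,-0.08],
  [0.002,0.0247,0,0,0,-0.16],
  [0.0044,0.0369,0,0,0,-0.24],
  [0.0079,0.0488,0,0,0,-0.32],
  [0.0122,0.0604,0,0,0,-0.4],
])

```text
time: 25.3
tool_pos: [0.603, 0.1602, 0.2295]
ee_rot: [-3.14, 0.0, 0.436]
wrist_force: [-2.0, 3.5, 2.9]
width: 0.0206
finger_force: 1.5
```

```bash
python3 - <<'E'
from h import *
arc(-.4,5)
E
```

```text
phi0 -156.15248874561715 r 0.15415348271995946 [0.60300741 0.16017515 0.22946091] [-3.13965969e+00  1.40499220e-04  4.35878958e-01] 25.3
[-0.001, 0.012, 0.001] -0.08
[0.0, 0.025, 0.001] -0.16
[0.002, 0.037, 0.001] -0.24
[0.006, 0.049, 0.001] -0.32
[0.01, 0.061, 0.001] -0.4
```

Request:
carry_out([
  [0,0.0124,0,0,0,-0.08],
  [0.0015,0.0247,0,0,0,-0.16],
  [0.004,0.0369,0,0,0,-0.24],
  [0.007,0.0488,0,0,0,-0.32],
  [0.0115,0.0604,0,0,0,-0.4],
])

```text
time: 25.8
tool_pos: [0.6386, 0.1097, 0.2293]
ee_rot: [-3.14, 0.001, 0.835]
wrist_force: [-3.2, 2.0, 3.1]
width: 0.0205
finger_force: 1.5
```

Request:
carry_out([
  [0.0,0.007,0,0,0,-0.045],
  [0.001,0.0135,0,0,0,-0.09],
  [0.001,0.0135,0,0,0,-0.09],
  [0.001,0.0135,0,0,0,-0.09],
  [0.001,0.0135,0,0,0,-0.09],
])

```text
time: 26.3
tool_pos: [0.6499, 0.1013, 0.2286]
ee_rot: [-3.142, 0.0, 0.921]
wrist_force: [1.2, 0.3, -0.3]
width: 0.0212
finger_force: 0.0
```

Request:
carry_out([
  [0,0,0,0,0,0],
  [0,0,0,0,0,0],
  [0,0,0,0,0,0],
  [0,0,0,0,0,0],
  [0,0,0,0,0,0],
], jaw=0.5)

```text
time: 26.8
tool_pos: [0.6501, 0.1011, 0.2287]
ee_rot: [3.141, 0.0, 0.921]
wrist_force: [0.3, -0.3, 0.2]
width: 0.0468
finger_force: 0.0
```

Request:
carry_out([
  [0,0,-0.02,0,0,0],
  [0,0,-0.05,0,0,0],
  [0,0,-0.09,0,0,0],
  [-0.02,0,-0.12,0,0,0],
  [-0.05,0,-0.12,0,0,0],
])

```text
time: 27.3
tool_pos: [0.6212, 0.0619, 0.3542]
ee_rot: [3.134, -0.006, 0.923]
wrist_force: [-1.0, -0.3, 0.5]
width: 0.0467
finger_force: 0.0
```

Request:
carry_out([
  [-0.04,0,0,0,0,0],
  [-0.08,0,0,0,0,0],
  [-0.12,0,0,0,0,0],
  [-0.16,0,0,0,0,0],
  [-0.18,0,0,0,0,0],
])

```text
time: 27.8
tool_pos: [0.5092, -0.084, 0.3495]
ee_rot: [3.14, 0.0, 0.919]
wrist_force: [0.3, -0.5, -0.4]
width: 0.0471
finger_force: 0.0
```

```bash
python3 - <<'E'
from h import *
s=snapshot("top"); pickle.dump(s,open("pics/top5.pkl","wb")); P=cloud(s)
o=get_obs(); print(o["tool_pos"],o["ee_rot"],o["time"])
b=(abs(P[...,0]-.66)<.12)&(P[...,1]>-.1)&(P[...,1]<.22)
g=b&(P[...,2]>.228)&(P[...,2]<.275)&(P[...,0]<.7); q=P[g]; print("grip",g.sum(),q.mean(0),np.percentile(q,[3,97],axis=0))
r=b&(P[...,2]>.19)&(P[...,2]<.222)&(np.hypot(P[...,0]-.744,P[...,1]-.2225)>.18); q=P[r]
print("ring",r.sum(),q.min(0),q.max(0)); c,rad=cv2.minEnclosingCircle((q[:,:2]*1000).astype(np.float32)); print(c,rad)
E
```

```text
[ 0.50840787 -0.08551837  0.34984321] [3.13951129e+00 1.81382523e-03 9.16413973e-01] 27.85
grip 45 [0.64696189 0.09900732 0.25668031] [[0.64072423 0.09163713 0.22977068]
 [0.65651282 0.10789287 0.26735985]]
ring 978 [ 0.5427432  -0.00276677  0.19460819] [0.66131835 0.10008947 0.21786296]
(602.5421752929688, 41.42483901977539) 60.01023864746094
```

```bash
python3 -c "
from bench import *
print(close_job())"
```

```text
the job is handed in; nothing more can be done
None
```

The job is handed in at about 28 s of the 72 s allowed: the longest rod lies flat and released in the cradle within about 4 mm of centre, the lens is about 5 mm from over the cradle's middle, and the arm is clear of everything, all by my own camera measurements, as no verdict came back.

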